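Park the medicine tray and lock it on its rail with the spring clip

ROBOT

A 6-joint arm with a two-finger parallel gripper is mounted at the origin on the work surface. World frame = base frame: x ahead of the robot, y to its left, z up, the work surface at z = 0. Lengths are in m, angles in rad, forces in N, time in s.
With the tool pointing down it reaches from about 0.35 to 0.8 m from the base axis. Payload 7.3 kg.
Tool frame: the origin (TCP) lies between the finger pads; the fingertips stand 25 mm ahead of it and the grasp point (between the pads) lies 6 mm ahead of it (r.tip_extent is the distance from the TCP to the fingertips, in m); z points along the fingers, y is the line along which they close (so a half turn about z gives the same grasp; the last joint's range is limited). The gripper opens to 85 mm and grips with 20 to 120 N. Pads are 22 mm wide; open, the fingers measure 114 mm over their backs; the gripper's body (76 mm by 85 mm) begins 54 mm behind the grasp point. The pads swing forward as they close: fully open they stand 13 mm farther back than shut.
Start: joints at [-1.39, 0.342, 1.524, -0, 1.275, -0.146], TCP at [0.169, -0.497, 0.256] pointing down, gripper open.
Joint ranges: [-2.53, 2.53], [-0.77, 2.02], [0.04, 2.7], [-1, 4.14], [0.28, 2.66], [-3.11, 3.11]. Speed limits (rad/s): [2.57, 2.57, 3.14, 3.14, 3.14, 3.14].

INTERFACE

Orientations are given as a unit quaternion [x, y, z, w].
In Python, from workcell import r, command_gripper, optics gives the robot as it stands. The module is installed in compiled form; this text tells all that it offers. Calls block until the motion is done:
- r.reach(position, orientation): joint-space move of the TCP to a pose.
- r.move_straight(position, orientation=None, speed=0.15, max_force=None): straight line of the TCP; orientation=None keeps the orientation; speed is the mean speed in m/s. With max_force (N) it stops when the force on the tool has changed by that much, and returns True; else False.
- r.movej(angles): joint-space move.
- command_gripper(opening, force=None): finger opening in m; force is the grip in N (None keeps the last); returns when the fingers have stopped.
- r.hold(seconds).
- r.solve_ik(position, orientation): joint angles nearest the present ones, or None.
- r.read_state(): the state.
- optics.get_image(name): name is "side" or "top"; returns (picture, depth): 420x560x3 uint8, red, green, blue; 420x560 float32, m along the optical axis (not along the pixel's ray), 0 where there is no reading.
- optics.camera_model(name): a dict with "K" (3x3 intrinsics, pixels), "k1" (the pictures are not rectified: a ray, as slopes to the right and down, at radius r is drawn at 1 + k1 r^2 times it, then the intrinsics apply), "R" (3x3) and "t" (3): a world point X has camera coordinates R X + t. Camera axes: x right, y down, z forward; pixel columns grow to the right and rows downward; lengths in m; the calibration is good to about 2 mm. A picture is of the moment at which its call begins. camera_model takes no time and is no camera call.
A pose or a line that the arm cannot do raises r.PlanningError and nothing moves.
- r.finish_job(): hands the job in; it is judged then, once.
The state is a dict: "time_s": time; "joint_positions": joint angles; "dq": joint speeds; "tau": joint torques, N m; "eef_pos": TCP position; "eef_rot": TCP orientation; "contact_force": force on the tool from outside, world axes, zero at the start; "torque": the same for the moment, N m; "grip_width": finger opening in m; "grip_force": force on a finger pad.
Only numpy, scipy, OpenCV 4.12 (cv2) and the standard library are available. Lean on these libraries where they do the work, as an engineer would, in place of code of your own. Each camera call takes 0.05 s, during which the arm holds its last target. There are 200 camera calls.

TASK

Slide the loaded acrylic tray along its chrome rail to the left as far as it goes, up against the left end bracket, then push the loose black spring clip, mouth first, sideways onto the rail groove right beside the tray's right-hand end until it snaps fully home, so that the tray cannot slide back. The vial and the dose cup must stay standing in the tray, and everything else in the drawer is left where it is.

Things in the scene. Friction and masses are not known exactly. Their poses are not given: they have to be found in the camera images.
- rail: chrome slide rail, 21 mm diameter, level, 330 mm long between two end brackets (36 mm across, 38 mm high); fixed, in another place and yaw each time. Origin on the drawer floor (z = 0), under the rail's middle. x level, across the rail, away from the robot; y along the rail to the left; z up. Rail axis 19 mm above the floor.
- tray (a joint): slide of the clear acrylic tray along the rail: 0 = against the right-hand bracket, 0.160 m = against the left-hand one; grows to the left. Friction about 2 N; stays where it is left. With the tray parked at the left its right end is 15 mm left of groove. While not parked it may cover that groove.
- tray_end (a point): middle of the outside of the tray's right-hand end wall, 30 mm above the drawer floor: a free place to push the tray left. Axes as rail. The tray is 170 mm along the rail and 112 mm deep; it lies behind the rail, from 22 to 134 mm beyond the rail axis. Walls 4 mm thick, 14 to 46 mm above the floor. The right-hand bracket stands only at the rail, not behind this wall.
- tray_floor (a point): middle of the tray's inner floor (104 x 162 mm inside), 17.5 mm above the drawer floor, 78 mm beyond the rail axis; axes as rail. Two grey bearing blocks (38 x 32 mm, top 40 mm above the drawer floor) carry the tray on the rail, flush with its two ends.
- groove (a point): the groove to use: its centre on the rail axis, 19 mm above the drawer floor. Axes as rail. It is 14 mm in diameter and 28 mm long along the rail, between full 21 mm rail.
- far_groove (a point): a like groove, 90 mm farther right, not to be used: there the clip would leave the tray free to slide. Two more like grooves, 40 and 130 mm left of groove, lie at the tray's bearing blocks once it is parked.
- clip: open spring clip, 93 mm long, about 95 g, lying flat on its foot on the robot side of the rail, mouth within 0.55 rad of facing it. Origin on its underside; x points out of the mouth, z up. Black foot 24 mm wide, 11 mm thick, to x = 30 mm, then a point at x = 42 mm; above it a 24 mm high body to x = 14 mm. It is pushed on level, flat on the floor: foot under the groove, leaf over it.
- clip_back (a point): middle of the flat back of the clip's black thumb block, 44 mm behind the clip's origin, 17 mm above its underside; axes as clip. The block is 30 mm long (x), 30 mm wide (y) and 34 mm high: push on its back, or grasp it from above across its sides.
- clip_mouth (a point): centre of the clip's mouth, 22 mm ahead of the clip's origin, 19 mm above its underside; axes as clip. It lies on groove, within 2 mm, when the clip is home. The clip is 4 mm narrower than the groove; the foot's point helps to centre it.
- clip_leaf (a joint): steel leaf over the clip's mouth, 24 mm wide, lip 31 mm and upturned tip 49 mm ahead of the clip's origin, 32 mm high. 0 rad = closed (lying free, or home), up to 0.125 while the lip rides over the groove. It meets the groove about 17 mm short of home; some 6 to 12 N of level push snap it on, then the clip stops against the shaft.
- vial: brown glass vial with white cap, 38 mm diameter, 84 mm high, about 100 g, standing in the left half of the tray. Origin: centre of its underside, z up. Must stay standing in the tray.
- cup: white ceramic dose cup, 50 mm diameter at the rim, 45 mm high, 90 g, standing in the right half of the tray. Origin: centre of its underside, z up. Must stay standing in the tray.
- carton: bystander: flat paper carton 50 x 120 x 24 mm lying to the left. Origin: centre of its underside.
- dish: bystander: steel bowl, 100 mm diameter, 32 mm high, to the right. Origin: centre of its underside.
- cutter: bystander: tablet cutter, white and clear, 85 x 42 x 28 mm, far left. Origin: centre of its underside.
- keys: bystander: brass key on a flat steel fob, 112 mm long, 6 mm high, lying to the right. Origin: on its underside, near its middle.
- mixture: bystander: tall brown bottle, 58 mm diameter, 125 mm high, far left. Origin: centre of its underside.
- jar: bystander: white jar, 56 mm diameter, 65 mm high, to the right. Origin: centre of its underside.
There are look-alikes about, which are no part of the job. What is shaped like the clip but blue is not meant. What is shaped like the cup but pink is not meant.

How it is judged:
By the outcome, as a careful person would: the job done as asked, in the order asked, and still so for the second after the job is handed in, with the robot touching nothing.
It also fails if it takes over 61 s, if anything falls off the work surface, if the arm or the gripper's body presses on something with over 40 N, if the wrist force passes 120 N, or if a joint passes its speed limit or range.

## Working session

There is one attempt and no reset: what is moved stays moved. The work goes in short steps, each a Python script; the robot and the scene stay as the last script left them, time stands still between calls to the robot, and variables do not carry over. Pictures are saved under pics/ and viewed, at most 10 in all, crops included, and the job is handed in when it is done.

```bash
mkdir -p pics; cat > h.py <<'E'
import numpy as np, cv2
from workcell import r, command_gripper, optics
def shot(n):
    im,d=optics.get_image(n); np.savez(f'{n}.npz',im=im,d=d); return im,d
def undist(m,uv):
    K=np.array(m['K']); uv=np.atleast_2d(np.asarray(uv,float))
    p=np.c_[(uv[:,0]-K[0,2])/K[0,0],(uv[:,1]-K[1,2])/K[1,1]]; q=p.copy()
    for _ in range(20): q=p/(1+m['k1']*(q**2).sum(1,keepdims=True))
    return q
def world(n,uv,d):
    m=optics.camera_model(n); q=undist(m,uv); d=np.atleast_1d(d)[:,None]
    return (np.c_[q*d,d]-np.array(m['t']))@np.array(m['R'])
def onplane(n,uv,z):
    m=optics.camera_model(n); q=undist(m,uv); R=np.array(m['R']); c=-R.T@np.array(m['t'])
    v=np.c_[q,np.ones(len(q))]@R
    return c+v*((z-c[2])/v[:,2])[:,None]
def cloud(n,d):
    vv,uu=np.mgrid[:d.shape[0],:d.shape[1]]
    return world(n,np.c_[uu.ravel(),vv.ravel()],d.ravel()).reshape(*d.shape,3)
E
python3 - <<'E'
from h import *
for n in("top","side"):
    im,d=shot(n); cv2.imwrite(f'pics/{n}0.png',im[...,::-1]); m=optics.camera_model(n)
    print(n,np.round(-np.array(m['R']).T@m['t'],3),np.round(m['R'],2).tolist(),m['K'],m['k1'])
print(r.read_state()['time_s'],r.tip_extent)
E
```

```text
top [0.373 0.023 1.128] [[-0.02, -1.0, 0.01], [-0.99, 0.02, -0.14], [0.14, -0.01, -0.99]] [[446.88258586   0.         275.02728309]
 [  0.         446.88258586 212.84340372]
 [  0.           0.           1.        ]] -0.005081000024398621
side [ 0.157 -0.869  0.613] [[0.91, -0.41, -0.01], [-0.22, -0.46, -0.86], [0.35, 0.79, -0.51]] [[411.09684394   0.         280.26030791]
 [  0.         411.09684394 212.4517197 ]
 [  0.           0.           1.        ]] -0.047001642819458914
0.1 0.025
```

View pics/top0.png

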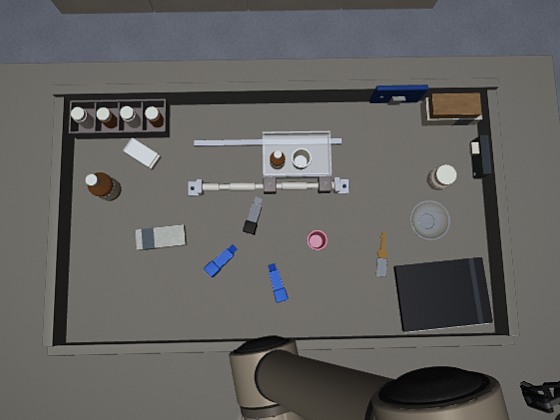

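View pics/side0.png

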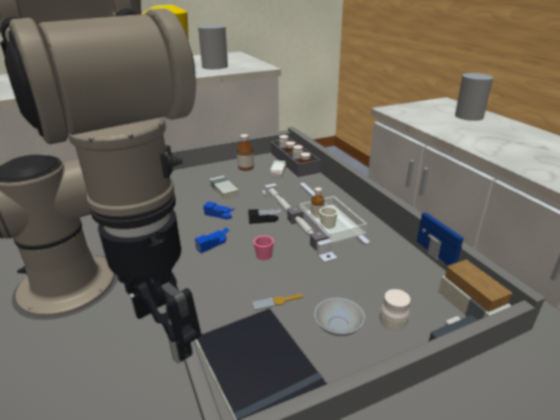

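Top view: rail runs from the left bracket (195,187) to the right one (341,186). The tray spans columns 263–331 with the vial (278,158) and cup (301,158). Three things are clip-shaped: black (254,214), blue (220,260) and blue (278,283). Only the black one at (254,214) fits. The pink cup at (317,240) is a decoy; the white one in the tray is meant. I'll confirm with an enlarged crop.

```bash
python3 - <<'E'
from h import *
z=np.load('top.npz'); im,d=z['im'],z['d']
c=im[120:250,180:355]; cv2.imwrite('pics/crop1.png',cv2.resize(c[...,::-1],None,fx=4.5,fy=4.5,interpolation=cv2.INTER_CUBIC))
P=cloud('top',d)
for uv in [(230,215),(195,187),(341,186),(250,228),(258,203),(220,187),(297,128),(240,186),(325,185),(270,185)]: print(uv,np.round(P[uv[1],uv[0]],4))
E
```

```text
(230, 215) [0.5274 0.123  0.0009]
(195, 187) [0.6004 0.2109 0.0076]
(341, 186) [ 0.5951 -0.1616  0.009 ]
(250, 228) [0.4896 0.0712 0.0337]
(258, 203) [0.5528 0.0507 0.0258]
(220, 187) [0.5949 0.145  0.0286]
(297, 128) [ 7.541e-01 -5.420e-02 -2.000e-04]
(240, 186) [0.5957 0.0947 0.0318]
(325, 185) [ 0.5918 -0.1164  0.0426]
(270, 185) [0.5952 0.0198 0.0392]
```

View pics/crop1.png

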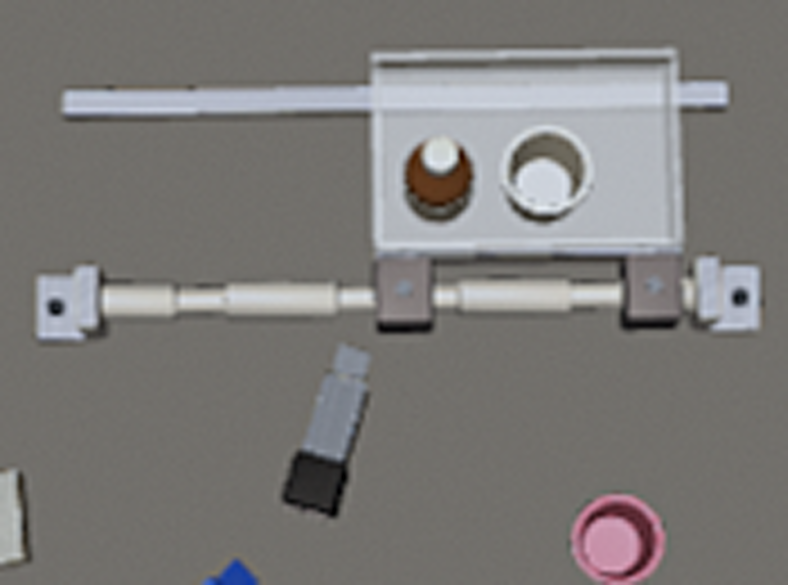

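The crop confirms it: the black clip has its thumb block at crop (318,482) and leaf tip at (350,358), mouth toward the rail. The tray holds the brown vial and the white cup. Now I'll compute the poses.

```bash
cat >> h.py <<'E'
from scipy.spatial.transform import Rotation as Ro
def down(ydir):
    y=np.r_[ydir[:2],0]; y/=np.linalg.norm(y); z=np.array([0,0,-1.]); x=np.cross(y,z)
    return Ro.from_matrix(np.c_[x,y,z]).as_quat()
E
python3 - <<'E'
from h import *
z=np.load('top.npz'); im,d=z['im'],z['d']; P=cloud('top',d)
cp=lambda l:np.array(l,float)/4.5+[180,120]-0.39
L=onplane('top',cp([(140,299.5),(200,298.5),(280,298.5),(515,295),(595,293.5)]),0.0295); print('rail',np.round(L,4).tolist())
print('brk',onplane('top',cp([(102,285),(695,275)]),0.038).round(4).tolist())
print('grooves edges (left pair, mid pair,right)',onplane('top',cp([(175,299),(227,299),(336,297),(458,296),(571,294)]),0.026).round(4).tolist())
print('tray ends',onplane('top',cp([(372,150),(680,150)]),0.046).round(4).tolist())
print('clip block corners',onplane('top',cp([(297,450),(348,462),(335,517),(283,500)]),0.034).round(4).tolist())
print('tip',onplane('top',cp([(339,345),(370,351)]),0.032).round(4).tolist())
# depth-based segmentation of the clip
m=np.zeros(d.shape,bool); m[193:237,240:266]=1; m&=P[...,2]>0.015
q=P[m]; b=q[q[:,2]>0.0325]; print(len(q),'cen',q.mean(0),'high',len(b),b.mean(0))
w,V=np.linalg.eigh(np.cov(q[:,:2].T)); print('axis',V[:,1],'proj',np.percentile((q[:,:2]-q[:,:2].mean(0))@V[:,1],[0,100]))
s=r.read_state(); print(s['eef_rot'],s['eef_pos'])
E
```

```text
rail [[0.5973, 0.168, 0.0295], [0.5972, 0.1347, 0.0295], [0.5963, 0.0903, 0.0295], [0.5956, -0.0405, 0.0295], [0.5955, -0.0851, 0.0295]]
brk [[0.6041, 0.1878, 0.038], [0.6031, -0.14, 0.038]]
grooves edges (left pair, mid pair,right) [[0.5979, 0.149, 0.026], [0.5973, 0.12, 0.026], [0.5972, 0.0593, 0.026], [0.5964, -0.0088, 0.026], [0.5962, -0.072, 0.026]]
tray ends [[0.6756, 0.0374, 0.046], [0.6723, -0.1334, 0.046]]
clip block corners [[0.5106, 0.0817, 0.034], [0.5034, 0.0539, 0.034], [0.4733, 0.0615, 0.034], [0.4833, 0.0897, 0.034]]
tip [[0.5689, 0.0578, 0.032], [0.5652, 0.0408, 0.032]]
397 cen [0.51631827 0.06246806 0.04558188] high 170 [0.49919044 0.06682008 0.06738123]
axis [-0.98915033  0.14690685] proj [-0.06675368  0.13632208]
[ 9.86680654e-01  1.62667871e-01 -1.90828550e-05 -6.70494241e-04] [ 0.16848294 -0.49689214  0.25571216]
```

```bash
python3 - <<'E'
from h import *
y=np.array([1,-0.007]); qs=[down(y),down(-y)]
p0=np.array([0.6735,-0.178,0.13])
s=r.read_state(); J=s['joint_positions']
c=[(np.abs(np.array(j)-J).max(),q) for q in qs if (j:=r.solve_ik(p0,q)) is not None]; c.sort(key=lambda t:t[0]); q=c[0][1]; print([a for a,_ in c],q)
command_gripper(0.0)
r.reach(p0,q)
r.move_straight([p0[0],p0[1],0.045],speed=0.12,max_force=15)
print(r.move_straight([p0[0],-0.155,0.045],speed=0.08,max_force=15))
u=np.array([0.007,1,0])
a=np.array(r.read_state()['eef_pos'])
print(r.move_straight(a+u*0.148,speed=0.06,max_force=15), r.read_state()['contact_force'],r.read_state()['eef_pos'])
print(r.move_straight(a+u*0.195,speed=0.025,max_force=8))
s=r.read_state(); print(s['time_s'],s['contact_force'],s['eef_pos'])
im,d=shot('top'); cv2.imwrite('pics/t2.png',cv2.resize(im[120:250,180:355,::-1],None,fx=4.5,fy=4.5,interpolation=cv2.INTER_CUBIC))
E
```

```text
[np.float64(1.0217368001989955), np.float64(2.9263164370873764)] [0.70957728 0.70462762 0.         0.        ]
False
False [-0.36506856 -2.06012004 -0.47680218] [ 0.6750208  -0.00612026  0.04552402]
True
7.8333 [-0.26520376 -1.10285053  1.13483226] [0.67487036 0.00876475 0.0451392 ]
```

View pics/t2.png

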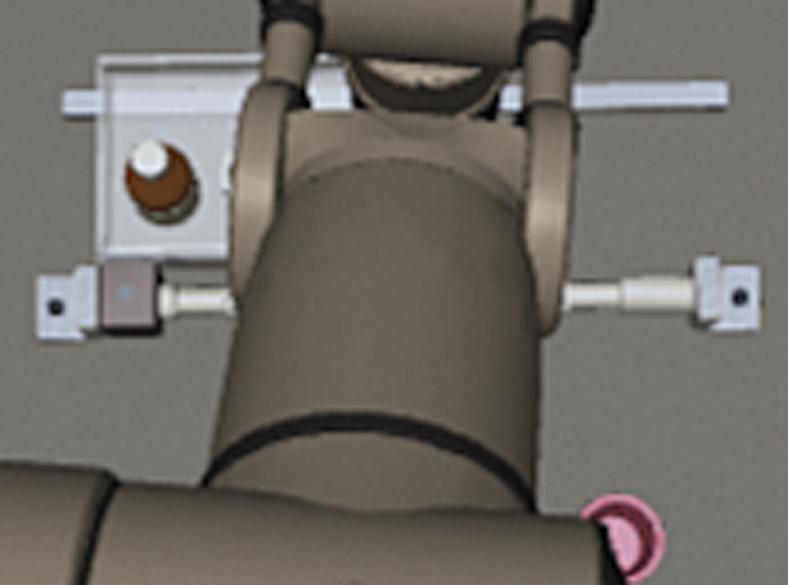

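The tray's left block touches the left bracket (crop x≈102) and the vial is standing. Next I'll grasp the clip.

```bash
python3 - <<'E'
from h import *
e=np.array(r.read_state()['eef_pos'])
r.move_straight(e-[0,0.02,0],speed=0.1)
r.move_straight([e[0],e[1]-0.02,0.13],speed=0.2)
command_gripper(0.06)
a=np.deg2rad(-16.5); yv=np.array([-np.sin(a),np.cos(a)]); p=np.array([.4927,.0717,.13])
J=np.array(r.read_state()['joint_positions'])
c=[(np.abs(np.array(j)-J).max(),q) for q in (down(yv),down(-yv)) if (j:=r.solve_ik(p,q)) is not None]; c.sort(key=lambda t:t[0]); q=c[0][1]; print([t for t,_ in c],q)
r.reach(p,q)
im,d=shot('top'); cv2.imwrite('pics/t3.png',cv2.resize(im[120:250,180:355,::-1],None,fx=4.5,fy=4.5,interpolation=cv2.INTER_CUBIC))
print(r.move_straight([p[0],p[1],0.032],speed=0.1,max_force=10))
command_gripper(0.0,40)
s=r.read_state(); print(s['time_s'],s['eef_pos'],s['grip_width'],s['grip_force'],s['contact_force'])
im,d=shot('side'); cv2.imwrite('pics/s3.png',cv2.resize(im[150:270,180:380,::-1],None,fx=4,fy=4,interpolation=cv2.INTER_CUBIC))
E
```

```text
[np.float64(1.1706340007002283), np.float64(1.970958652889565)] [0.14349262 0.98965139 0.         0.        ]
False
12.0417 [0.49309006 0.07174531 0.03265663] 0.029231039737606664 40.57049810886383 [-0.77089559  0.86602286  6.0942713 ]
```

View pics/s3.png

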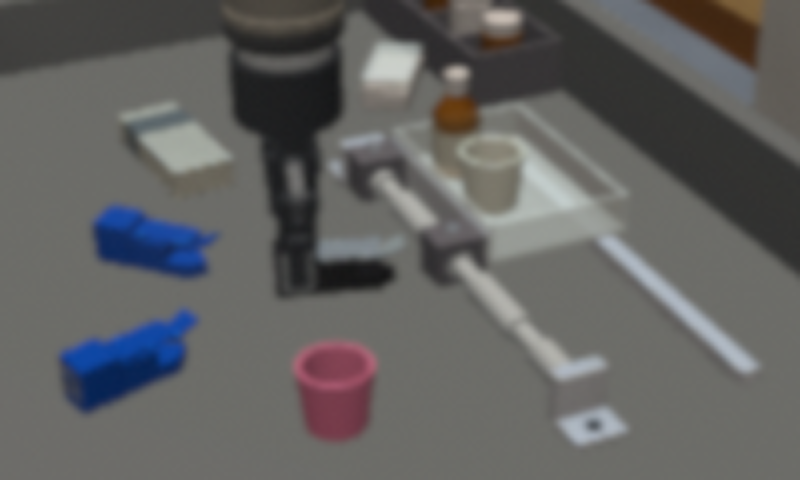

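View pics/t3.png

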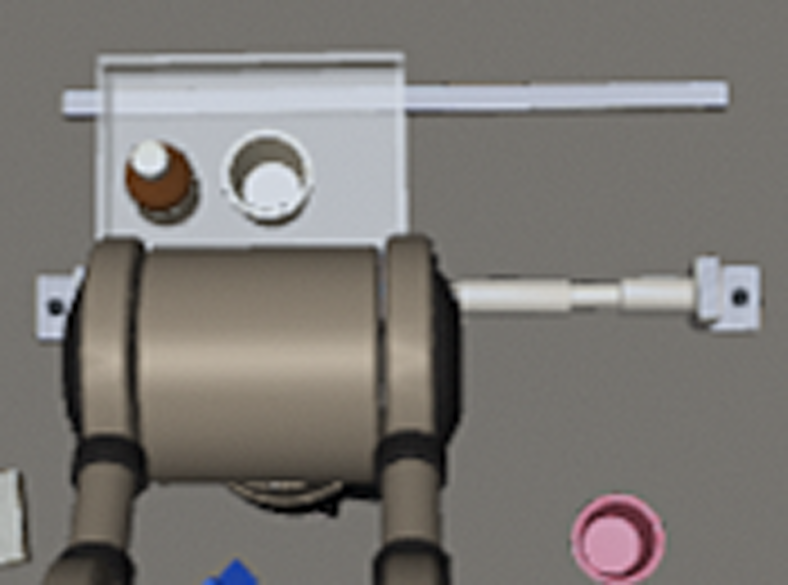

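The side view shows the fingers holding the black thumb block at (295,265), with the clip flat and the vial and cup standing. The arm hides the groove in the top view. I'll carry the clip in front of the groove, set it down, back off and check the alignment.

```bash
cat >> h.py <<'E'
G=np.array([0.5962,0.0048]); xr=np.array([1,-.007]); yr=np.array([.007,1])
E
python3 - <<'E'
from h import *
e=np.array(r.read_state()['eef_pos']); q=down(-yr)
if np.dot(q,r.read_state()['eef_rot'])<0: q=-q
r.move_straight(e+[0,0,0.012],speed=0.08)
t=G-xr*(0.051+0.055)
r.move_straight([*t,e[2]+0.012],q,speed=0.06)
print(r.move_straight([*t,e[2]],speed=0.04,max_force=10), r.read_state()['eef_pos'],r.read_state()['contact_force'])
command_gripper(0.06)
r.move_straight([*t,0.13],speed=0.2)
r.reach([t[0]-0.0,t[1]-0.22,0.2],q)
im,d=shot('top'); cv2.imwrite('pics/t4.png',cv2.resize(im[140:240,230:330,::-1],None,fx=6,fy=6,interpolation=cv2.INTER_CUBIC))
print(r.read_state()['time_s'])
E
```

```text
True [0.49022271 0.00554894 0.03264548] [-0.78761317  0.27055169  5.39758048]
17.7583
```

View pics/t4.png

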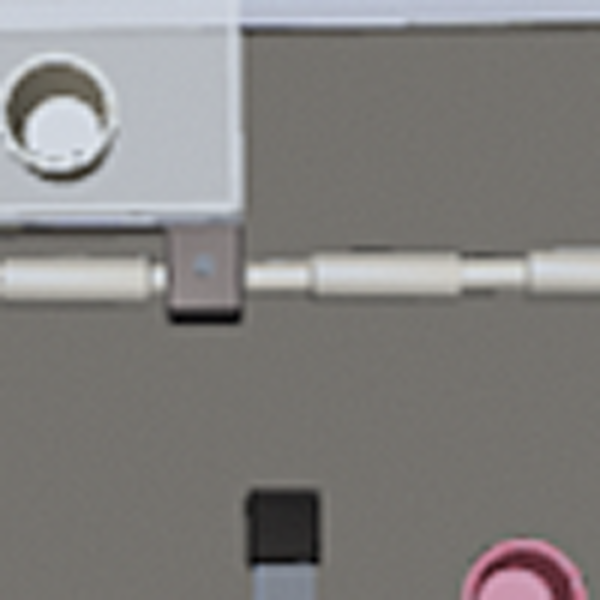

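The picture shows my mistake: the clip was turned half round, with its block (284,525) now towards the rail. I used the wrong sign for the tool axis. I'll check that the swing moved nothing else, then turn it back at a safe height.

```bash
python3 - <<'E'
from h import *
a=cv2.imread('pics/top0.png')[...,::-1]; b=np.load('top.npz')['im']
h=lambda i:cv2.cvtColor(np.ascontiguousarray(i),cv2.COLOR_RGB2HSV)
for n,f in dict(pink=lambda x:(x[...,0]>160)&(x[...,1]>80)&(x[...,2]>90),blue=lambda x:(x[...,0]>105)&(x[...,0]<130)&(x[...,1]>150)&(x[...,2]>100)).items():
    for i in(a,b):
        k,_,st,c=cv2.connectedComponentsWithStats(f(h(i)).astype(np.uint8)); print(n,[(c[j].round(2).tolist(),int(st[j,4])) for j in range(1,k) if st[j,4]>60])
dd=np.abs(a.astype(int)-b).sum(2)>80; dd[330:]=0
k,_,st,c=cv2.connectedComponentsWithStats(dd.astype(np.uint8)); print([(st[j].tolist()) for j in range(1,k) if st[j,4]>15])
cp=lambda l:np.array(l,float)/6+[230,140]-0.42
C=onplane('top',cp([(246,490),(319,490),(319,565),(248,565)]),0.034); print(C.round(4).tolist(),C.mean(0))
print(onplane('top',cp([(313,275),(243,275)]),0.026).round(4).tolist())
E
```

```text
pink [([317.25, 239.03], 118)]
pink [([315.84, 237.91], 99)]
blue [([401.9, 87.06], 190), ([219.68, 260.87], 372), ([276.93, 284.03], 366)]
blue [([401.97, 87.09], 197), ([219.68, 260.89], 373), ([276.94, 283.98], 367)]
[[201, 131, 63, 11, 425], [268, 131, 63, 8, 387], [269, 140, 63, 37, 1861], [201, 144, 63, 34, 1896], [331, 145, 153, 185, 9879], [269, 177, 64, 17, 269], [202, 178, 56, 17, 203], [257, 179, 8, 9, 35], [482, 183, 5, 17, 53], [258, 189, 6, 5, 23], [255, 197, 6, 8, 21], [242, 207, 20, 28, 195], [271, 221, 13, 24, 186], [273, 248, 9, 11, 52], [192, 304, 77, 26, 917]]
[[0.5052, 0.0202, 0.034], [0.5046, -0.0098, 0.034], [0.4737, -0.009, 0.034], [0.4743, 0.0201, 0.034]] [0.48946383 0.00539522 0.034     ]
[[0.5963, -0.0097, 0.026], [0.5969, 0.0196, 0.026]]
```

```bash
python3 - <<'E'
from h import *
q0=np.array(r.read_state()['eef_rot']); q1=down(yr)
p=np.array([0.4900,0.0055])
r.reach([*p,0.13],q0)
r.move_straight([*p,0.0326],speed=0.12,max_force=10)
command_gripper(0.0,60)
s=r.read_state(); z=s['eef_pos'][2]; print(s['eef_pos'],s['grip_width'],s['contact_force'])
r.move_straight([*p,0.12],speed=0.12)
t=np.array([G[0],0.0046])-xr*(0.051+0.055)
r.reach([*t,0.12],q1)
r.move_straight([*t,0.045],speed=0.1)
print(r.move_straight([*t,z],speed=0.04,max_force=10)); s=r.read_state(); print(s['eef_pos'],s['contact_force'],s['grip_width'])
im,d=shot('side'); cv2.imwrite('pics/s5.png',cv2.resize(im[170:270,200:340,::-1],None,fx=5,fy=5,interpolation=cv2.INTER_CUBIC)); print(s['time_s'])
E
```

```text
[0.49057289 0.00548235 0.03345038] 0.028862147633333158 [-0.79568306  0.12773967  6.38259525]
True
[0.490384   0.00532233 0.03344346] [-0.51701751 -0.44529905  5.52746857] 0.029348853814449093
24.7833
```

View pics/s5.png

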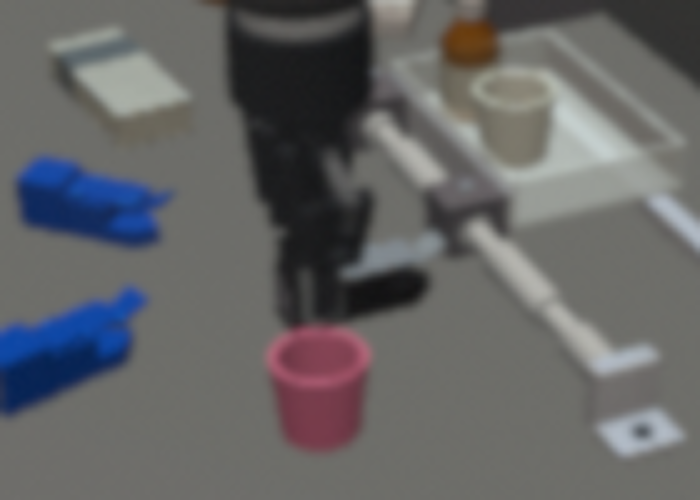

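The side view shows the clip facing the rail, flat in front of the groove, with foot point at (425,285). Nothing else is disturbed. Now I'll push it home.

```bash
python3 - <<'E'
from h import *
s=r.read_state(); e=np.array(s['eef_pos']); z=0.0329
y=0.0041
print(r.move_straight([0.522,y,z],speed=0.05,max_force=12)); s=r.read_state(); print(s['eef_pos'],s['contact_force'])
print(r.move_straight([0.552,y-0.0002,z],speed=0.03,max_force=22)); s=r.read_state(); print(s['eef_pos'],s['contact_force'],s['grip_width'],s['time_s'])
im,d=shot('side'); cv2.imwrite('pics/s6.png',cv2.resize(im[170:270,200:340,::-1],None,fx=5,fy=5,interpolation=cv2.INTER_CUBIC))
E
```

```text
True
[0.49040318 0.00531274 0.03345302] [-0.73365207 -0.74879803  6.23676035]
True
[0.52980303 0.00467031 0.03371521] [-0.90637877  0.42025774  6.5781414 ] 0.02885203735196324 26.4
```

View pics/s6.png

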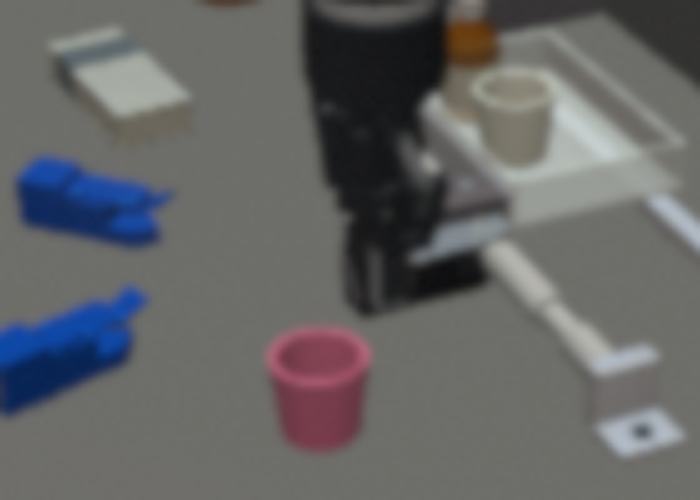

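The clip's leaf has met the rail about 15 mm short of home, and the push stopped on its force limit. I'll continue with a higher limit and less downward press.

```bash
python3 - <<'E'
from h import *
for i in range(3):
    e=np.array(r.read_state()['eef_pos'])
    if e[0]>0.5435: break
    f=r.move_straight([0.553,0.0042,0.0338],speed=0.03,max_force=30); s=r.read_state(); print(f,s['eef_pos'],s['contact_force'],s['grip_width'],s['time_s'])
E
```

```text
False [0.54794425 0.00439864 0.03341503] [-19.51633297  -1.68222016  15.26782857] 0.028737425910469672 27.4
```

```bash
python3 - <<'E'
from h import *
command_gripper(0.06)
e=np.array(r.read_state()['eef_pos']); q=r.read_state()['eef_rot']
r.move_straight([e[0]-0.002,e[1],0.13],speed=0.15)
r.move_straight([0.45,-0.15,0.2],speed=0.25)
r.reach([0.25,-0.40,0.25],q)
im,d=shot('top'); cv2.imwrite('pics/t7.png',cv2.resize(im[120:250,190:345,::-1],None,fx=4.5,fy=4.5,interpolation=cv2.INTER_CUBIC)); print(r.read_state()['time_s'])
h=cv2.cvtColor(im,cv2.COLOR_RGB2HSV); m=(h[...,0]>160)&(h[...,1]>80)&(h[...,2]>90)
k,_,st,c=cv2.connectedComponentsWithStats(m.astype(np.uint8)); print([(c[j],st[j,4]) for j in range(1,k) if st[j,4]>40])
im,d=shot('side'); cv2.imwrite('pics/s7.png',cv2.resize(im[170:270,200:340,::-1],None,fx=5,fy=5,interpolation=cv2.INTER_CUBIC))
a=cv2.imread('pics/side0.png')[...,::-1]; f=lambda i:(lambda x:(x[...,0]>160)&(x[...,1]>80)&(x[...,2]>90))(cv2.cvtColor(np.ascontiguousarray(i),cv2.COLOR_RGB2HSV))
for i in(a,im): print(np.argwhere(f(i)[220:270,240:290]).mean(0))
E
```

```text
30.825
[(array([317.20338983, 238.94067797]), np.int32(118))]
[26.63254593 23.41469816]
[26.66230366 23.40052356]
```

View pics/t7.png

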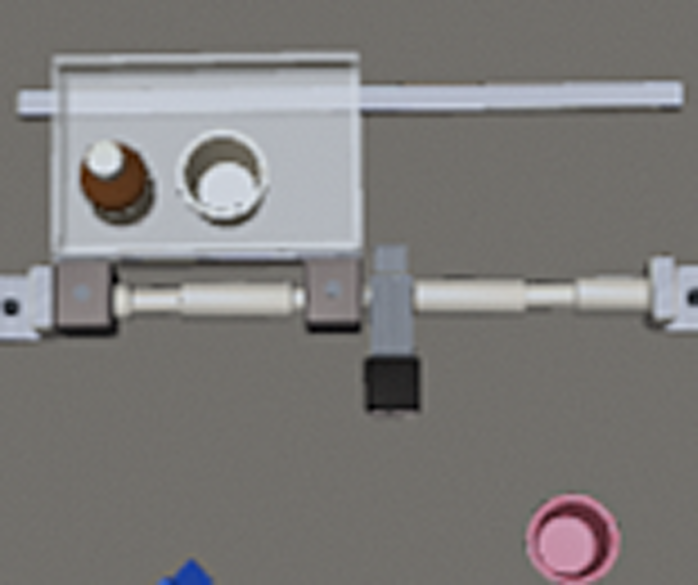

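The clip is on the groove right beside the tray, with its block at crop (391,384) and tip at (391,248). The pink cup has not moved. I'll check the seating depth in numbers.

```bash
python3 - <<'E'
from h import *
cp=lambda l:np.array(l,float)/4.5+[190,120]-0.39
C=onplane('top',cp([(364,357),(418,357),(420,410),(367,411)]),0.034); print('block',C.mean(0),'exp .5451,.0045', C.round(4).tolist())
print('tip',onplane('top',cp([(376,246),(407,246)]),0.032).round(4).tolist(),'exp .6232')
print('tray end',onplane('top',cp([(360,150)]),0.046),'groove R',onplane('top',cp([(414,296)]),0.026))
d=np.load('top.npz')['d'];P=cloud('top',d)
print('leaf z',[np.round(P[v,276:278,2],4).tolist() for v in range(175,200,2)])
E
```

```text
block [0.54577942 0.0040318  0.034     ] exp .5451,.0045 [[0.561, 0.0193, 0.034], [0.5604, -0.0105, 0.034], [0.5308, -0.0109, 0.034], [0.5309, 0.0183, 0.034]]
tip [[0.6239, 0.0113, 0.032], [0.6236, -0.006, 0.032]] exp .6232
tray end [[0.67524774 0.01909578 0.046     ]] groove R [[ 0.59635389 -0.0093832   0.026     ]]
leaf z [[0.0341, 0.0311], [0.0278, 0.0316], [0.0261, 0.0291], [0.0284, 0.0308], [0.0335, 0.0286], [0.0282, 0.0266], [0.0322, 0.027], [0.0314, 0.0356], [0.0286, 0.0292], [0.0318, 0.0315], [0.0302, 0.0306], [0.033, 0.0316], [0.0378, 0.0345]]
```

Block and tip are both within 1 mm of the home position, and the tray is parked. I'm handing the job in.

```bash
python3 -c "
from h import *
print(r.finish_job())"
```

```text
the job is handed in; nothing more can be done
None
```

The job is handed in at about 31 s of the 61 s: the tray is parked against the left bracket and the black clip is home in the groove beside its right end (within 1 mm by the top camera), with the vial and cup standing; I first set the clip down turned half round and corrected it, and the nearby look-alikes I checked had not moved.

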